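Shut the cup steriliser and start it

ROBOT

A 6-joint arm with a two-finger parallel gripper is mounted at the origin on the work surface. World frame = base frame: x ahead of the robot, y to its left, z up, the work surface at z = 0. Lengths are in m, angles in rad, forces in N, time in s.
With the tool pointing down it reaches from about 0.35 to 0.775 m from the base axis. Payload 7.3 kg.
Tool frame: the origin (TCP) lies at the very end of the fingers, on their centre line; the grasp point (between the pads) lies 19 mm behind it; z points along the fingers, y is the line along which they close (so a half turn about z gives the same grasp; the last joint's range is limited). The gripper opens to 92 mm and grips with 3 to 60 N. Pads are 19 mm wide; open, the fingers measure 130 mm over their backs; the gripper's body (75 mm by 190 mm) begins 47 mm behind the grasp point.
Start: joints at [-1.49, 0.342, 1.524, -0, 1.275, -0.146], TCP at [0.118, -0.512, 0.227] pointing down, gripper open.
Joint ranges: [-2.53, 2.53], [-0.77, 2.02], [0.04, 2.7], [-1, 4.14], [0.28, 2.66], [-3.11, 3.11]. Speed limits (rad/s): [2.57, 2.57, 3.14, 3.14, 3.14, 3.14].

INTERFACE

Orientations are given as [roll, pitch, yaw] about the fixed x, y, z axes, in that order (R = Rz(yaw) Ry(pitch) Rx(roll)).
In Python, from station import get_obs, snapshot, sign_off gives the robot as it stands. The module is installed in compiled form; this text tells all that it offers.
- The arm moves only by the shell command python3 -m pendant 'ROWS' [FORCE]. ROWS is JSON, a list of rows, each a list of 7 numbers: the shift along the world's x, y, z scaled (see below), then the turn, a rotation vector about the world's x, y, z scaled (see below), then the closure, from 0 (fully open) to 1 (shut). A call has exactly 5 rows; each row shifts and turns the commanded pose from where the row before left it; what a row does not reach is not made up. The controller multiplies each number of a shift by 3 cm and each number of a turn by 0.08 rad. A row lasts 1/10 s, in which the tool goes at most 50 mm and 8.59 degrees, less where a joint would pass 70% of its speed; a pose out of reach is approached as far as the arm can. A call with a number of a shift or a turn outside -1 to 1 is refused whole. A call with a gripper value outside its range is refused whole. The fingers move at their own pace and stop on an object; FORCE is the grip in N (left out, the last holds). Time passes only in rows, so rows that do not move let the fingers close, or fill a call up. It gives the time, the measured TCP pose, the force, the opening and the grip force at its end, in the units of the state.
- get_obs(): the state, without advancing time (a new reading comes with each control period).
- snapshot(name): name is "scene" or "top" or "wrist"; returns a dict with "frame" (384x512x3 uint8, blue, green, red), "vertical_fov" (degrees; the focal length in pixels is half the picture's height over the tangent of half this angle, whatever the lens; pixels are square), "cx", "cy" (the principal point, pixels), "R" (3x3) and "t" (3): a world point X has camera coordinates R X + t. Camera axes: x right, y down, z forward; pixel columns grow to the right and rows downward; lengths in m; the calibration is good to about 2 mm. A picture is of the moment at which its call begins. There is no depth.
- sign_off(): hands the job in; it is judged then, once.
The state is a dict: "time": time; "q": joint angles; "dq": joint speeds; "effort": joint torques, N m; "ee_pos": TCP position; "orientation": TCP orientation; "wrist_force": force on the tool from outside, world axes, zero at the start; "moment": the same for the moment, N m; "opening": opening from 0.0 (shut) to 1.0 (fully open); "finger_force": force on a finger pad.
Only numpy, scipy, OpenCV 4.12 (cv2) and the standard library are available. Lean on these libraries where they do the work, as an engineer would, in place of code of your own. Each camera call takes 0.05 s, during which the arm holds its last target. There are 200 camera calls.

TASK

The cup steriliser is loaded and its lid stands open. Take the lid by its bar handle and lower it gently until it is fully shut, without letting it drop; then press the round start button on the console beside it all the way down and let it spring back. Leave the lidded cups that stand around the steriliser where they are.

Things in the scene. Friction and masses are not known exactly. Their poses are not given: they have to be found in the camera images.
- steriliser: fixed steel box 200 (x) by 300 (y) by 90 mm high, open on top, six upturned cups inside below its rim. Origin: centre of its underside on the counter; z up, x from its front (handle side, facing the robot) to its hinge side. A grey console 200 x 90 x 70 mm high joins its right (-y) side, centred at y = -196 mm, with the start button and, behind it at x = +55 mm, a fixed black dial 25 mm tall
- lid_hinge (a point): middle of the lid's hinge axis, at (100, 0, 95) mm in the steriliser's frame; the axis lies along the steriliser's y
- lid (a joint): lid angle, rad: 0 = fully shut, level on the box; grows as it opens, at most 1.45. The lid is a steel panel 198 x 300 mm, 10 mm thick, 0.6 kg, its mid-plane through the hinge axis. The stiff hinge holds it only above about 0.95 rad; lower down it falls shut if let go
- lid_bar (a point): middle of the lid's handle, a round black bar 12 mm thick, 160 mm long, parallel to the hinge and 245 mm from its axis in the lid's mid-plane; a rod at each end joins it to the lid, 39 mm free gap between bar and lid edge. At lid angle a: (100 - 245 cos a, 0, 95 + 245 sin a) mm in the steriliser's frame. Can be pinched from above; turns between the pads
- start_top (a point): centre of the top face of the round grey start button, 34 mm diameter, in a dark housing on the console, at x = -45, y = -196 mm in the steriliser's frame; pressed straight down
- start (a joint): travel of the start button in m: 0 = up, 0.006 = fully down (about 5 N); it springs back
- cup1: a loose lidded stainless-steel drinking cup standing near the steriliser (bystander, leave alone): 72 mm diameter, 107 mm tall with its black lid knob, side handle; origin at the centre of its underside, z up
- cup2: a loose lidded stainless-steel drinking cup standing near the steriliser (bystander, leave alone): 72 mm diameter, 107 mm tall with its black lid knob, side handle; origin at the centre of its underside, z up
- cup3: a loose lidded stainless-steel drinking cup standing near the steriliser (bystander, leave alone): 72 mm diameter, 107 mm tall with its black lid knob, side handle; origin at the centre of its underside, z up

How it is judged:
By the outcome, as a careful person would: the job done as asked, in the order asked, and still so for the second after the job is handed in, with the robot touching nothing.
It also fails if it takes over 48 s, if anything falls off the work surface, if the arm or the gripper's body presses on something with over 40 N, if the wrist force passes 120 N, or if a joint passes its speed limit or range.

## Working session

There is one attempt and no reset: what is moved stays moved. The work goes in short steps, Python scripts to look and compute and a shell command to move; the robot and the scene stay as the last step left them, time stands still between calls to the robot, and variables do not carry over. Pictures are saved under pics/ and viewed, at most 10 in all, crops included, and the job is handed in when it is done.

```bash
mkdir -p pics
python3 - <<'E'
from station import *
import cv2,pickle
d={}
for n in("scene","top"):
    s=snapshot(n);d[n]=s;cv2.imwrite(f"pics/{n}0.png",s["frame"]);print(n,s["vertical_fov"],s["cx"],s["cy"],s["R"],s["t"])
pickle.dump(d,open("d.pkl","wb"))
print(get_obs())
E
```

```text
scene 57.08489646195646 258.0858619892809 193.97905284127668 [[ 0.33336093  0.94279778 -0.00168514]
 [ 0.7870897  -0.27928764 -0.54998929]
 [-0.51899932  0.18201858 -0.83517001]] [-0.21331007 -0.41651016  1.30278855]
top 57.075710276700725 257.81724902548314 189.09470085840323 [[ 0.02502987 -0.9994678  -0.02091959]
 [-0.99573871 -0.02306763 -0.08928774]
 [ 0.08875765  0.02306531 -0.99578616]] [0.01114557 0.57732789 0.89005342]
{'time': 0.1, 'q': array([-1.49000689e+00,  3.42633841e-01,  1.52488003e+00, -7.32900430e-06,
        1.27540732e+00, -1.45970400e-01]), 'dq': array([-3.54420767e-05, -1.40027450e-03, -1.52409074e-03,  4.04967014e-04,
        2.05593600e-05,  1.39281589e-03]), 'effort': array([ 1.67834471e-03, -4.32004452e+01, -2.44693869e+01,  7.18878047e-02,
        5.26035775e-02, -4.65901928e-05]), 'ee_pos': array([ 0.11803764, -0.51120269,  0.2261389 ]), 'orientation': array([-3.14027722e+00, -1.86304999e-04,  2.26761856e-01]), 'wrist_force': array([0.66428542, 0.26183059, 0.64466905]), 'moment': array([ 0.03793112, -0.01851485,  0.01832239]), 'finger_force': 0.0, 'opening': 1.0022982480768103}
```

View pics/top0.png

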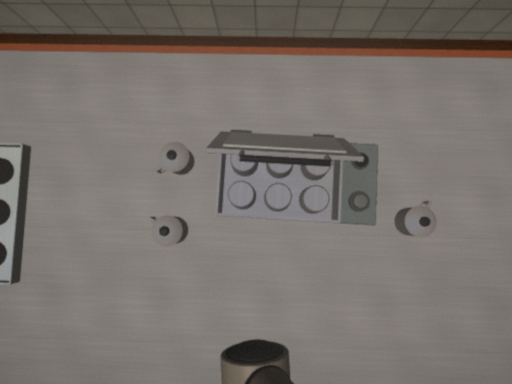

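View pics/scene0.png

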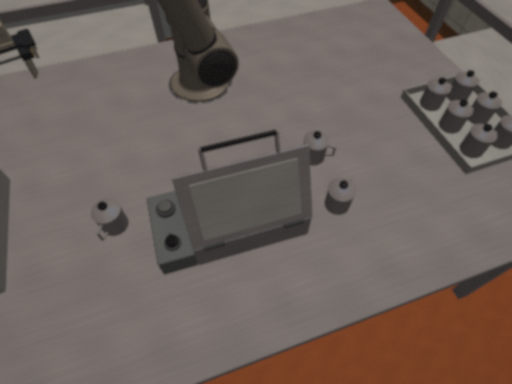

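The top view shows the steriliser with its front rim from (218,217) to (338,221), bar from (240,158) to (330,163), button at (361,201), dial at (361,160), and cups at (175,156), (168,230) and (420,221). In the scene view the bar runs (202,150)–(277,133), the button is at (165,208) and the dial at (172,242).

```bash
cat > h.py <<'E'
import numpy as np,cv2
def ray(s,p):
    f=s["frame"].shape[0]/2/np.tan(np.radians(s["vertical_fov"])/2)
    R=np.array(s["R"]);c=-R.T@np.array(s["t"])
    d=R.T@np.array([(p[0]-s["cx"])/f,(p[1]-s["cy"])/f,1]);return c,d/np.linalg.norm(d)
def plane(s,p,z):
    c,d=ray(s,p);return c+d*(z-c[2])/d[2]
def tri(s1,p1,s2,p2):
    a,u=ray(s1,p1);b,v=ray(s2,p2)
    k=np.linalg.lstsq(np.c_[u,-v],b-a,rcond=None)[0]
    return (a+k[0]*u+b+k[1]*v)/2,np.linalg.norm(a+k[0]*u-b-k[1]*v)
def proj(s,X):
    f=s["frame"].shape[0]/2/np.tan(np.radians(s["vertical_fov"])/2)
    q=np.array(s["R"])@X+s["t"];return np.array([s["cx"],s["cy"]])+f*q[:2]/q[2]
E
python3 - <<'E'
import pickle,cv2,numpy as np
d=pickle.load(open("d.pkl","rb"))
t=cv2.resize(d["top"]["frame"][120:240,200:400],None,fx=4,fy=4,interpolation=2)
s=cv2.resize(d["scene"]["frame"][120:280,140:320],None,fx=4,fy=4,interpolation=2)[:, :]
cv2.imwrite("pics/tc.png",cv2.convertScaleAbs(t,alpha=1.4));cv2.imwrite("pics/sc.png",cv2.convertScaleAbs(s[:600],alpha=1.4))
for n,(a,b,c,e) in dict(top=(235,150,335,170),scene=(198,126,282,170)).items():
    g=d[n]["frame"].max(2)[b:e,a:c];m=(g<45).astype(np.uint8)
    k,l,st,ce=cv2.connectedComponentsWithStats(m)
    i=1+st[1:,4].argmax();print(n,st[i]+[a,b,0,0,0],cv2.minAreaRect(np.argwhere(l==i)[:,::-1].astype(np.float32)+[a,b] if 0 else (np.argwhere(l==i)[:,::-1]+[a,b]).astype(np.float32)))
E
```

```text
top [307 160  23   5  63] ((318.0, 162.0), (4.0, 22.0), 90.0)
scene [202 131  74  20 238] ((238.44097900390625, 140.7455596923828), (3.374239206314087, 75.17918395996094), 76.94474792480469)
```

View pics/tc.png

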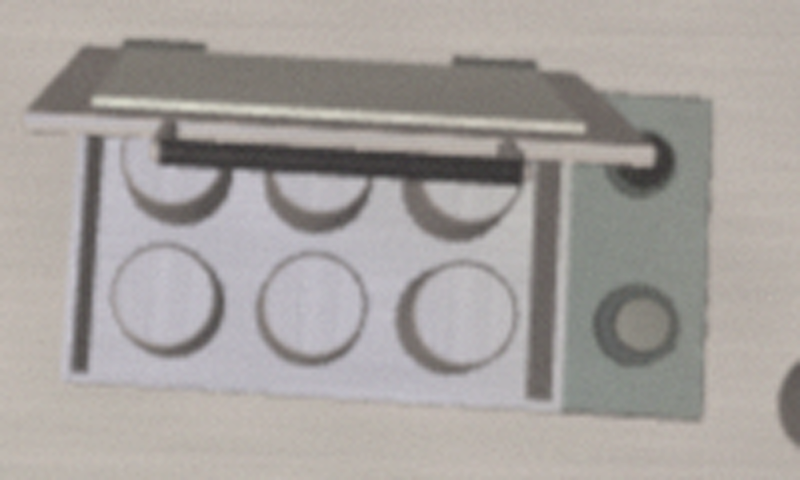

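View pics/sc.png

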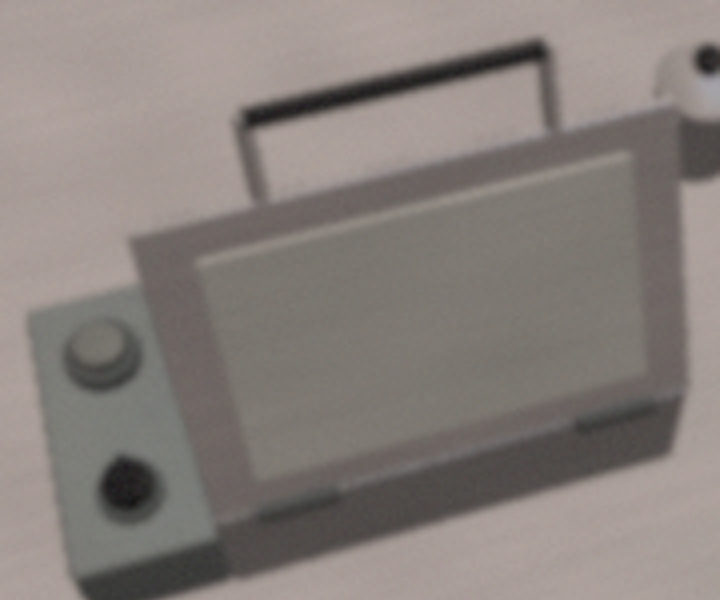

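Run:
```python
import pickle,numpy as np
from h import *
np.set_printoptions(precision=4,suppress=True)
d=pickle.load(open("d.pkl","rb"));T,S=d["top"],d["scene"]
a=tri(T,(330.5,162.5),S,(200.8,149.5));b=tri(T,(240,158),S,(276.3,132));bt=tri(T,(360.2,201),S,(165,205.5))
print("bar-",a,"bar+",b,np.linalg.norm(a[0]-b[0]));print("btn",bt)
fl=plane(T,(217,215),.09);fr=plane(T,(340,222.2),.09);cf=plane(T,(375.8,224.5),.07);cb=plane(T,(378,144.3),.07)
print(fl,fr,cf,cb,np.linalg.norm(fl-fr),np.linalg.norm(cf-cb))
v=fl-cf;w=cb-cf;yaw=np.arctan2(-v[0],v[1]);yaw2=np.arctan2(w[1],w[0]);yb=np.arctan2(-(b[0]-a[0])[0],(b[0]-a[0])[1]);print(yaw,yaw2,yb)
y=(yaw+yb)/2;R=np.array([[np.cos(y),-np.sin(y),0],[np.sin(y),np.cos(y),0],[0,0,1]])
L=[(fl,(-.1,.15)),(fr,(-.1,-.15)),(cf,(-.1,-.241)),(cb,(.1,-.241)),(bt[0],(-.045,-.196))]
o=[p-R@np.array([*q,0]) for p,q in L];print(np.array(o))
O=np.mean(o,0);O[2]=0;m=(a[0]+b[0])/2;rel=R.T@(m-O);print("rel",rel,"ang",np.arctan2(rel[2]-.095,.1-rel[0]),np.hypot(rel[2]-.095,.1-rel[0]))
for n,p,z in(("c1",(171,155),.107),("c2",(164.5,231),.107),("c3",(425,222),.107)): print(n,plane(T,p,z),R.T@(plane(T,p,z)-O))
```

```text
bar- (array([ 0.601 , -0.1079,  0.3191]), np.float64(0.0017754285279087797)) bar+ (array([0.606 , 0.052 , 0.3173]), np.float64(0.0012039296005623477)) 0.16005753966804842
btn (array([ 0.5487, -0.2218,  0.0869]), np.float64(0.001851573860710931))
[0.5064 0.1201 0.09  ] [ 0.4966 -0.174   0.09  ] [ 0.4932 -0.2648  0.07  ] [ 0.6914 -0.2712  0.07  ] 0.2942638529870835 0.19820650920948757
-0.0342890946219043 -0.03192658208614171 -0.03086828919084446
[[ 0.6015 -0.0331  0.09  ]
 [ 0.6014 -0.0274  0.09  ]
 [ 0.601  -0.0272  0.07  ]
 [ 0.5993 -0.027   0.07  ]
 [ 0.6    -0.0273  0.0869]]
rel [0.0028 0.0006 0.3182] ang 1.1601978452642132 0.2434357607246902
c1 [0.6469 0.2333 0.107 ] [0.0377 0.2631 0.107 ]
c2 [0.4657 0.2402 0.107 ] [-0.1437  0.264   0.107 ]
c3 [ 0.502  -0.3668  0.107 ] [-0.0876 -0.3414  0.107 ]
```

The geometry checks out: bar length 160 mm, radius 243 mm, and corner origins agree within a few mm. Steriliser is at (0.601, -0.0275), yaw -0.0325, lid angle about 1.16, and the bar's middle is at (0.6035, -0.028, 0.318). Next I move above the bar with the closing line along x.

```bash
R='[[0.81,0.805,0.52,0,0,0.82,0],[0.81,0.805,0.52,0,0,0.82,0],[0.81,0.805,0.52,0,0,0.82,0],[0.81,0.805,0.52,0,0,0.82,0],[0.81,0.805,0.52,0,0,0.82,0]]' ; unset R
python3 -m pendant '[[0.81,0.805,0.52,0,0,0.82,0],[0.81,0.805,0.52,0,0,0.82,0],[0.81,0.805,0.52,0,0,0.82,0],[0.81,0.805,0.52,0,0,0.82,0],[0.81,0.805,0.52,0,0,0.82,0]]' 40
python3 -m pendant '[[0.81,0.805,0.52,0,0,0.82,0],[0.81,0.805,0.52,0,0,0.82,0],[0.81,0.805,0.52,0,0,0.82,0],[0.81,0.805,0.52,0,0,0.82,0],[0.81,0.805,0.52,0,0,0.82,0]]'
python3 -m pendant '[[0.81,0.805,0,0,0,0.82,0],[0.81,0.805,0,0,0,0.82,0],[0.81,0.805,0,0,0,0.82,0],[0.81,0.805,0,0,0,0.82,0],[0.81,0.805,0,0,0,0.82,0]]'
python3 -m pendant '[[0.81,0.805,0,0,0,0.82,0],[0.81,0.805,0,0,0,0.82,0],[0.81,0.805,0,0,0,0.82,0],[0.81,0.805,0,0,0,0.82,0],[0.81,0.805,0,0,0,0.82,0]]'
python3 -m pendant '[[0,0,0,0,0,0,0],[0,0,0,0,0,0,0],[0,0,0,0,0,0,0],[0,0,0,0,0,0,0],[0,0,0,0,0,0,0]]'
python3 - <<'E'
from station import *
import cv2
s=snapshot("wrist");cv2.imwrite("pics/w1.png",s["frame"])
import pickle;pickle.dump(s,open("w1.pkl","wb"))
o=get_obs();print(o["ee_pos"],o["orientation"],o["wrist_force"],o["opening"])
E
```

```text
time: 0.6
ee_pos: [0.2403, -0.3895, 0.3051]
orientation: [-3.141, -0.0, 0.557]
wrist_force: [1.9, -0.9, 0.6]
opening: 0.998
finger_force: 0.0
time: 1.1
ee_pos: [0.3618, -0.2688, 0.3831]
orientation: [-3.141, -0.0, 0.885]
wrist_force: [0.9, -0.4, 0.0]
opening: 0.999
finger_force: 0.0
time: 1.6
ee_pos: [0.4833, -0.1481, 0.3824]
orientation: [-3.141, 0.0, 1.214]
wrist_force: [0.4, -0.1, 0.7]
opening: 0.999
finger_force: 0.0
time: 2.1
ee_pos: [0.6048, -0.0274, 0.3822]
orientation: [-3.141, -0.0, 1.542]
wrist_force: [0.7, 0.3, 0.1]
opening: 1.0
finger_force: 0.0
time: 2.6
ee_pos: [0.6036, -0.0294, 0.3833]
orientation: [3.141, 0.0, 1.537]
wrist_force: [-0.4, -0.1, -0.2]
opening: 0.998
finger_force: 0.0
[ 0.6036926  -0.0292409   0.38322456] [3.14089166e+00 1.54404066e-04 1.53758249e+00] [ 0.07797629 -0.3937839  -0.08168954] 1.0041616938831266
```

View pics/w1.png

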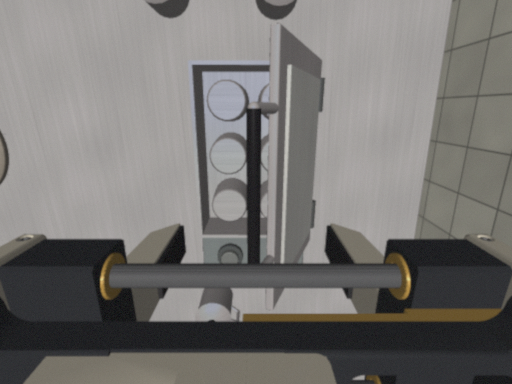

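The wrist view shows the bar at column about 254, rows 107–265, centred between the fingers (pads at columns 185 and 327) and parallel to the pads. I descend 84 mm and close.

```bash
python3 -m pendant '[[0,0,-0.56,0,0,0,0],[0,0,-0.56,0,0,0,0],[0,0,-0.56,0,0,0,0],[0,0,-0.56,0,0,0,0],[0,0,-0.56,0,0,0,0]]' 40
python3 -m pendant '[[0,0,0,0,0,0,0.5],[0,0,0,0,0,0,0.6],[0,0,0,0,0,0,0.75],[0,0,0,0,0,0,0.85],[0,0,0,0,0,0,1]]'
python3 -m pendant '[[0,0,0,0,0,0,1],[0,0,0,0,0,0,1],[0,0,0,0,0,0,1],[0,0,0,0,0,0,1],[0,0,0,0,0,0,1]]'
```

```text
time: 3.15
ee_pos: [0.6038, -0.029, 0.2984]
orientation: [3.141, 0.0, 1.538]
wrist_force: [0.6, -0.2, 0.5]
opening: 1.001
finger_force: 0.0
time: 3.65
ee_pos: [0.6043, -0.0286, 0.2995]
orientation: [3.14, 0.0, 1.539]
wrist_force: [0.7, -0.3, 0.5]
opening: 0.611
finger_force: 0.0
time: 4.15
ee_pos: [0.6041, -0.0286, 0.2987]
orientation: [3.142, 0.0, 1.539]
wrist_force: [0.2, -0.1, 0.2]
opening: 0.178
finger_force: 0.0
```

Run:
```python
import numpy as np
from station import get_obs
p=get_obs()["ee_pos"];g=p-[0,0,.019]*np.array([0,0,-1])
c,s=np.cos(.0325),-np.sin(.0325)
H=np.array([.6007+.1*c,-.0275+.1*s]);u=(g[:2]-H)@[-c,-s]
a=np.arctan2(g[2]-.095,u);print(g,"ang",a,"r",np.hypot(g[2]-.095,u))
r=.245;N=40;A=np.linspace(a,0,N+1)
X=-r*np.cos(A)
for k in range(0,N,5):print(k,np.round([(X[k+5]-X[k])*c/.03/5,(X[k+5]-X[k])*s/.03/5,r*(np.sin(A[k+5])-np.sin(A[k]))/.03/5],3))
```

```text
[ 0.60409574 -0.02855683  0.31771937] ang 1.1616617848610922 r 0.24275504739991705
0 [-0.21   0.007 -0.11 ]
5 [-0.192  0.006 -0.139]
10 [-0.17   0.006 -0.165]
15 [-0.144  0.005 -0.188]
20 [-0.115  0.004 -0.207]
25 [-0.084  0.003 -0.222]
30 [-0.051  0.002 -0.231]
35 [-0.017  0.001 -0.236]
```

```bash
python3 -m pendant '[[0,0,0,0,0,0,1],[0,0,0,0,0,0,1],[0,0,0,0,0,0,1],[0,0,0,0,0,0,1],[0,0,0,0,0,0,1]]'
python3 -m pendant '[[-0.21,0.007,-0.11,0,0,0,1],[-0.21,0.007,-0.11,0,0,0,1],[-0.21,0.007,-0.11,0,0,0,1],[-0.21,0.007,-0.11,0,0,0,1],[-0.21,0.007,-0.11,0,0,0,1]]'
```

```text
time: 4.65
ee_pos: [0.6038, -0.0286, 0.2989]
orientation: [-3.141, 0.0, 1.539]
wrist_force: [-4.5, 0.3, 2.9]
opening: 0.116
finger_force: 40.0
time: 5.15
ee_pos: [0.5735, -0.0274, 0.2829]
orientation: [3.137, 0.0, 1.539]
wrist_force: [0.9, 1.0, 2.6]
opening: 0.117
finger_force: 40.0
```

Grip is firm (opening 0.116, about 11 mm) and the forces are small, so I continue along the arc.

```bash
python3 -m pendant '[[-0.192,0.006,-0.139,0,0,0,1],[-0.192,0.006,-0.139,0,0,0,1],[-0.192,0.006,-0.139,0,0,0,1],[-0.192,0.006,-0.139,0,0,0,1],[-0.192,0.006,-0.139,0,0,0,1]]'
python3 -m pendant '[[-0.17,0.006,-0.165,0,0,0,1],[-0.17,0.006,-0.165,0,0,0,1],[-0.17,0.006,-0.165,0,0,0,1],[-0.17,0.006,-0.165,0,0,0,1],[-0.17,0.006,-0.165,0,0,0,1]]'
python3 -m pendant '[[-0.144,0.005,-0.188,0,0,0,1],[-0.144,0.005,-0.188,0,0,0,1],[-0.144,0.005,-0.188,0,0,0,1],[-0.144,0.005,-0.188,0,0,0,1],[-0.144,0.005,-0.188,0,0,0,1]]'
```

```text
time: 5.65
ee_pos: [0.5437, -0.0264, 0.261]
orientation: [3.141, -0.0, 1.539]
wrist_force: [-0.7, 1.5, 2.0]
opening: 0.114
finger_force: 40.0
time: 6.15
ee_pos: [0.5184, -0.0255, 0.2359]
orientation: [3.14, -0.001, 1.539]
wrist_force: [3.6, 3.5, -1.3]
opening: 0.117
finger_force: 40.0
time: 6.65
ee_pos: [0.4967, -0.0247, 0.2078]
orientation: [3.141, -0.0, 1.539]
wrist_force: [3.9, 4.5, -2.5]
opening: 0.119
finger_force: 40.0
```

```bash
python3 -m pendant '[[-0.115,0.004,-0.207,0,0,0,1],[-0.115,0.004,-0.207,0,0,0,1],[-0.115,0.004,-0.207,0,0,0,1],[-0.115,0.004,-0.207,0,0,0,1],[-0.115,0.004,-0.207,0,0,0,1]]'
python3 -m pendant '[[-0.084,0.003,-0.222,0,0,0,1],[-0.084,0.003,-0.222,0,0,0,1],[-0.084,0.003,-0.222,0,0,0,1],[-0.084,0.003,-0.222,0,0,0,1],[-0.084,0.003,-0.222,0,0,0,1]]'
python3 -m pendant '[[-0.03,0.001,-0.116,0,0,0,1],[-0.03,0.001,-0.116,0,0,0,1],[-0.03,0.001,-0.116,0,0,0,1],[-0.025,0.001,-0.116,0,0,0,1],[-0.025,0.001,-0.116,0,0,0,1]]'
python3 -m pendant '[[-0.025,0.001,-0.116,0,0,0,1],[-0.025,0.001,-0.116,0,0,0,1],[-0.02,0.001,-0.116,0,0,0,1],[-0.02,0.001,-0.116,0,0,0,1],[-0.02,0.001,-0.116,0,0,0,1]]'
```

```text
time: 7.15
ee_pos: [0.4794, -0.0241, 0.1768]
orientation: [3.141, -0.001, 1.539]
wrist_force: [3.2, 5.1, -0.4]
opening: 0.119
finger_force: 40.0
time: 7.65
ee_pos: [0.4666, -0.0237, 0.1434]
orientation: [3.141, -0.0, 1.539]
wrist_force: [2.2, 5.7, -0.9]
opening: 0.117
finger_force: 40.0
time: 8.15
ee_pos: [0.4619, -0.0235, 0.126]
orientation: [-3.14, -0.0, 1.539]
wrist_force: [0.6, 6.0, 1.7]
opening: 0.116
finger_force: 40.0
time: 8.65
ee_pos: [0.4585, -0.0233, 0.1086]
orientation: [-3.14, -0.0, 1.539]
wrist_force: [-0.8, 5.1, 0.3]
opening: 0.115
finger_force: 40.0
```

```bash
python3 -m pendant '[[-0.015,0,-0.11,0,0,0,1],[-0.015,0,-0.11,0,0,0,1],[-0.01,0,-0.11,0,0,0,1],[-0.01,0,-0.11,0,0,0,1],[-0.01,0,-0.11,0,0,0,1]]'
python3 -m pendant '[[-0.005,0,-0.09,0,0,0,1],[-0.005,0,-0.09,0,0,0,1],[0,0,-0.08,0,0,0,1],[0,0,-0.08,0,0,0,1],[0,0,-0.07,0,0,0,1]]'
python3 -m pendant '[[0,0,-0.03,0,0,0,1],[0,0,-0.03,0,0,0,1],[0,0,-0.03,0,0,0,1],[0,0,-0.03,0,0,0,1],[0,0,0,0,0,0,1]]'
```

```text
time: 9.15
ee_pos: [0.4564, -0.0233, 0.0921]
orientation: [-3.14, -0.0, 1.539]
wrist_force: [-0.9, 5.7, 0.8]
opening: 0.118
finger_force: 40.0
time: 9.65
ee_pos: [0.4556, -0.0233, 0.0796]
orientation: [-3.138, -0.001, 1.539]
wrist_force: [-2.1, 6.1, 0.4]
opening: 0.116
finger_force: 40.0
time: 10.15
ee_pos: [0.4554, -0.0232, 0.0759]
orientation: [-3.138, -0.001, 1.539]
wrist_force: [-1.4, 5.4, 0.1]
opening: 0.117
finger_force: 40.0
```

Not yet in contact by force, so I go down in 0.6 mm steps.

```bash
python3 -m pendant '[[0,0,-0.02,0,0,0,1],[0,0,-0.02,0,0,0,1],[0,0,-0.02,0,0,0,1],[0,0,-0.02,0,0,0,1],[0,0,0,0,0,0,1]]'
```

```text
time: 10.65
ee_pos: [0.4554, -0.0232, 0.0736]
orientation: [-3.138, -0.001, 1.539]
wrist_force: [-2.4, 5.2, -0.2]
opening: 0.116
finger_force: 40.0
```

```bash
python3 -m pendant '[[0,0,-0.02,0,0,0,1],[0,0,-0.02,0,0,0,1],[0,0,-0.02,0,0,0,1],[0,0,-0.02,0,0,0,1],[0,0,0,0,0,0,1]]'
```

```text
time: 11.15
ee_pos: [0.4554, -0.0232, 0.0712]
orientation: [-3.138, -0.001, 1.539]
wrist_force: [-2.8, 4.7, -1.7]
opening: 0.119
finger_force: 40.0
```

Run:
```python
from station import *
import cv2
s=snapshot("scene");cv2.imwrite("pics/s2.png",cv2.resize(s["frame"][100:290,130:370],None,fx=3,fy=3,interpolation=2))
```

```text
(no output)
```

View pics/s2.png

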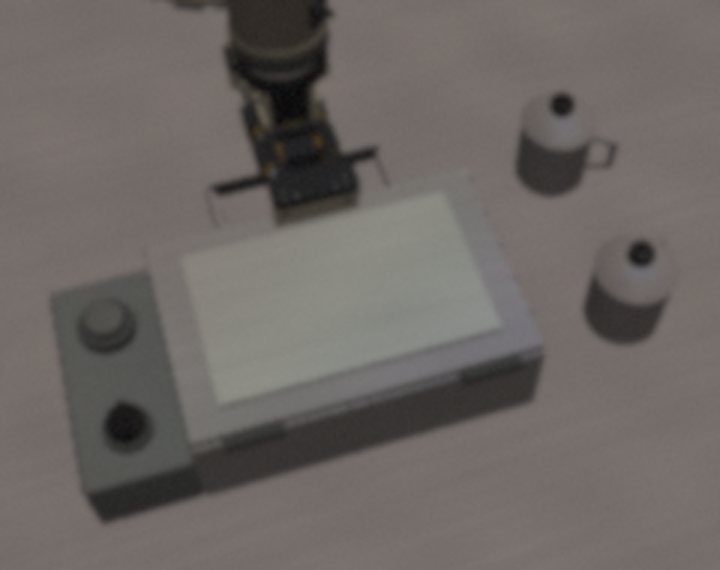

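The lid looks closed or nearly so, with the bar at crop (212,190)–(375,153) and the cups undisturbed. I continue down until there's a clear seating force.

```bash
python3 -m pendant '[[0,0,-0.02,0,0,0,1],[0,0,-0.02,0,0,0,1],[0,0,-0.02,0,0,0,1],[0,0,-0.02,0,0,0,1],[0,0,0,0,0,0,1]]'
python3 -m pendant '[[0,0,-0.02,0,0,0,1],[0,0,-0.02,0,0,0,1],[0,0,-0.02,0,0,0,1],[0,0,0,0,0,0,1],[0,0,0,0,0,0,1]]'
```

```text
time: 11.7
ee_pos: [0.4554, -0.0232, 0.0689]
orientation: [-3.138, -0.001, 1.539]
wrist_force: [-3.6, 5.5, 0.9]
opening: 0.115
finger_force: 40.0
time: 12.2
ee_pos: [0.4554, -0.0233, 0.0685]
orientation: [-3.139, -0.0, 1.539]
wrist_force: [-7.5, 5.8, 17.6]
opening: 0.121
finger_force: 40.0
```

Seated: 17.6 N upward with the tool stopped. I relieve that, open partway (the fingers must stay inside the 39 mm gap), and rise.

```bash
python3 -m pendant '[[0,0,0.03,0,0,0,1],[0,0,0,0,0,0,0.9],[0,0,0,0,0,0,0.8],[0,0,0,0,0,0,0.7],[0,0,0,0,0,0,0.65]]'
python3 -m pendant '[[0,0,0,0,0,0,0.65],[0,0,0,0,0,0,0.65],[0,0,0,0,0,0,0.65],[0,0,0,0,0,0,0.65],[0,0,0,0,0,0,0.65]]'
```

```text
time: 12.7
ee_pos: [0.4571, -0.0241, 0.0686]
orientation: [-3.141, 0.001, 1.539]
wrist_force: [0.5, -0.4, -0.4]
opening: 0.319
finger_force: 0.0
time: 13.2
ee_pos: [0.4573, -0.0236, 0.0688]
orientation: [3.141, 0.0, 1.539]
wrist_force: [0.2, -0.1, 0.0]
opening: 0.349
finger_force: 0.0
```

```bash
python3 -m pendant '[[0,0,0.2,0,0,0,0.65],[0,0,0.5,0,0,0,0.65],[0,0,0.7,0,0,0,0.65],[0,0,0.7,0,0,0,0.65],[0,0,0.6,0,0,0,0.65]]'
python3 -m pendant '[[0.31,-0.66,0,0,0,0,1],[0.31,-0.66,0,0,0,0,1],[0.31,-0.66,0,0,0,0,1],[0.31,-0.66,0,0,0,0,1],[0.31,-0.66,0,0,0,0,1]]'
python3 -m pendant '[[0.31,-0.66,0,0,0,0,1],[0.31,-0.66,0,0,0,0,1],[0.31,-0.66,0,0,0,0,1],[0.31,-0.66,0,0,0,0,1],[0.31,-0.66,0,0,0,0,1]]'
python3 -m pendant '[[0,0,-0.2,0,0,0,1],[0,0,-0.2,0,0,0,1],[0,0,-0.2,0,0,0,1],[0,0,-0.2,0,0,0,1],[0,0,-0.2,0,0,0,1]]'
python3 - <<'E'
from station import *
import cv2,numpy as np
a=snapshot("top");b=snapshot("wrist")
cv2.imwrite("pics/tw.png",np.hstack([cv2.resize(a["frame"][110:260,190:410],(400,273)),cv2.resize(b["frame"],(400,300))[:273]]))
E
```

```text
time: 13.7
ee_pos: [0.4574, -0.0236, 0.1513]
orientation: [3.141, 0.0, 1.539]
wrist_force: [0.3, -0.2, 0.2]
opening: 0.352
finger_force: 0.0
time: 14.2
ee_pos: [0.504, -0.1234, 0.1503]
orientation: [3.141, 0.0, 1.539]
wrist_force: [0.3, 0.0, -0.1]
opening: 0.009
finger_force: 0.0
time: 14.7
ee_pos: [0.5505, -0.2224, 0.1502]
orientation: [3.141, 0.0, 1.539]
wrist_force: [0.5, -0.5, 0.0]
opening: -0.0
finger_force: 0.0
time: 15.2
ee_pos: [0.55, -0.2209, 0.1193]
orientation: [-3.141, -0.0, 1.54]
wrist_force: [-0.2, -0.3, -0.0]
opening: 0.004
finger_force: 0.0
```

View pics/tw.png

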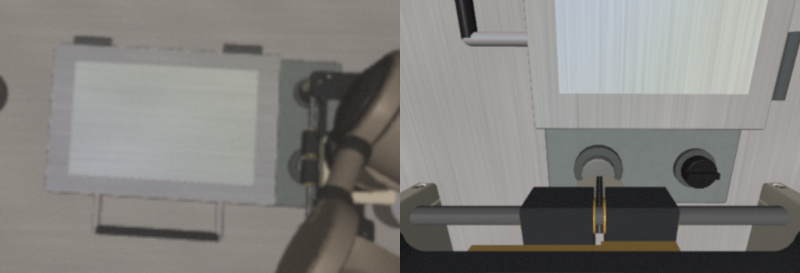

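The lid lies flat (bar at left crop (157,232)) and the closed fingertips are over the button (right crop (600,165)), clear of the dial. I go down and press, checking the bar's position as well.

```bash
python3 - <<'E'
import pickle
from h import *
T=pickle.load(open("d.pkl","rb"))["top"]
print(plane(T,(276.4,237.6),.095),"expect",[.456,-.023,.095], proj(T,np.array([.456,-.023,.095])), proj(T,np.array([.458,-.023,.12])))
E
python3 -m pendant '[[0,0,-0.2,0,0,0,1],[0,0,-0.2,0,0,0,1],[0,0,-0.2,0,0,0,1],[0,0,-0.2,0,0,0,1],[0,0,-0.1,0,0,0,1]]'
python3 -m pendant '[[0,0,-0.05,0,0,0,1],[0,0,-0.05,0,0,0,1],[0,0,-0.05,0,0,0,1],[0,0,-0.05,0,0,0,1],[0,0,0,0,0,0,1]]'
```

```text
[ 0.45655511 -0.02339817  0.095     ] expect [0.456, -0.023, 0.095] [276.22683053 237.83205208] [276.58215935 237.47855078]
time: 15.8
ee_pos: [0.5499, -0.2215, 0.0919]
orientation: [-3.141, -0.001, 1.539]
wrist_force: [-1.0, 0.9, 1.9]
opening: 0.004
finger_force: 0.8
time: 16.3
ee_pos: [0.5501, -0.2216, 0.0869]
orientation: [-3.141, -0.0, 1.539]
wrist_force: [-2.6, 0.9, 3.9]
opening: 0.002
finger_force: 2.2
```

Contact was at about 0.092 and the spring is loading. I press on to the stop.

```bash
python3 -m pendant '[[0,0,-0.03,0,0,0,1],[0,0,-0.03,0,0,0,1],[0,0,-0.03,0,0,0,1],[0,0,0,0,0,0,1],[0,0,0,0,0,0,1]]'
```

```text
time: 16.8
ee_pos: [0.5502, -0.2216, 0.086]
orientation: [3.141, 0.001, 1.539]
wrist_force: [-7.0, 3.5, 15.5]
opening: 0.003
finger_force: 8.3
```

Bottomed out: 6 mm of travel, 15.5 N against the stop. Now I release and rise well clear.

```bash
python3 -m pendant '[[0,0,0.1,0,0,0,1],[0,0,0.2,0,0,0,1],[0,0,0.4,0,0,0,1],[0,0,0.7,0,0,0,1],[0,0,0.9,0,0,0,1]]'
python3 -m pendant '[[0,0,0.9,0,0,0,1],[0,0,0.9,0,0,0,1],[0,0,0.6,0,0,0,1],[-0.7,0,0,0,0,0,1],[-0.7,0,0,0,0,0,1]]'
python3 -m pendant '[[-0.9,0,0,0,0,0,1],[-0.9,0,0,0,0,0,1],[-0.7,0,0,0,0,0,1],[0,0,0,0,0,0,1],[0,0,0,0,0,0,1]]'
python3 - <<'E'
from station import *
import cv2,numpy as np
cv2.imwrite("pics/f.png",np.hstack([cv2.resize(snapshot(n)["frame"],(400,300)) for n in("top","scene")]))
E
```

```text
time: 17.3
ee_pos: [0.5501, -0.2215, 0.1533]
orientation: [-3.141, -0.001, 1.539]
wrist_force: [-0.0, -0.9, 0.7]
opening: 0.005
finger_force: 0.0
time: 17.8
ee_pos: [0.5085, -0.2219, 0.2262]
orientation: [3.139, 0.001, 1.539]
wrist_force: [-0.8, 0.0, 0.5]
opening: 0.006
finger_force: 0.0
time: 18.3
ee_pos: [0.4339, -0.2221, 0.2259]
orientation: [3.14, 0.001, 1.538]
wrist_force: [-0.2, 1.0, 0.7]
opening: 0.003
finger_force: 0.0
```

View pics/f.png

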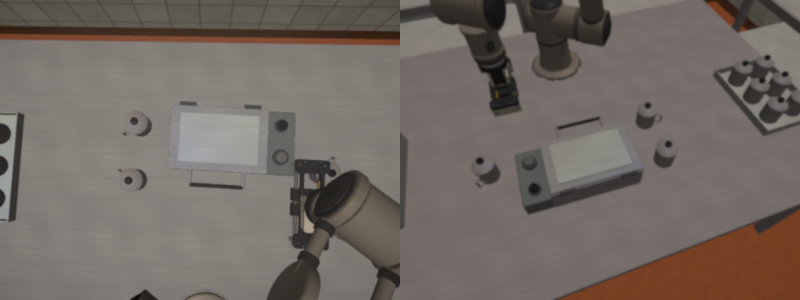

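The lid is shut (top half, bar at (217,186)), the button is up at (281,157), the three cups are in place, and the arm is clear.

```bash
python3 -c "
from station import sign_off
print(sign_off())"
```

```text
the job is handed in; nothing more can be done
None
```

The lid was lowered shut in the gripper, then the start button was pressed to its stop and sprang back; the cups stayed where they were, and I handed the job in at about 18 s.

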